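Rear sprocket onto its carrier studs

TASK

The orange rear sprocket is on the hub's centre boss but sits on the ends of the four studs because its holes are not in line with them. Without lifting it off the boss, turn it until it drops over the studs and lies flat on the carrier, then press it down so that the carrier goes fully home in the hub. Let go, and leave everything else on the bench where it is.

Things in the scene. Friction and masses are not known exactly. Their poses are not given: they have to be found in the camera images.
- hub: Motorcycle rear hub of grey cast metal, axis upright, fixed on a blue 170 x 170 x 8 mm steel plate screwed to the bench. Origin: on the axis at bench level, z up. Its drum is 128 mm across, its top edge 70 mm above the bench; black rubber shows in the 12 mm gap between drum and carrier until the carrier is home.
- carrier (a joint): How far the carrier is pushed down into the hub, m: 0 at the start, 0.012 fully home. It slides straight down without turning or tilting, is stiff (about 10 N of downward push with the sprocket on it, the same all the way, then a hard stop) and stays where it is left. The sprocket's weight does not move it; its drop may sink it 1 or 2 mm.
- carrier_face (a point): Centre of the carrier's flat upper face, on the hub axis, z up; 94 mm above the bench at the start, 82 mm when home (it moves with the carrier). The face is a grey disc 128 mm across. On this point's +x, +y, -x and -y each, its rim has a lighter lug, 22 mm wide, out to radius 81 mm, seen through the sprocket's windows, and inside it a stud; in the centre is a boss.
- stud_tip (a point): Top end of the stud on carrier_face's +x. The four studs are bright steel, 10 mm thick, 12 mm tall above the face, with bevelled ends, 44 mm from the axis, 90 degrees apart, each in line with a lug of the carrier's rim. At the start they are hidden under the sprocket's inner disc: when its arms lie over the lugs, its holes are over the studs.
- boss_top (a point): Centre of the boss's top, on the axis. The boss is 58.8 mm across, stands 22 mm above carrier_face and has a bearing in its top.
- sprocket: Flat orange chain sprocket, loose, 50 teeth, 210 mm across, 7 mm thick, about 0.35 kg. Origin: on its axis, in its underside, z up. Its 60 mm bore is round the boss. At the start it rests level on the stud ends, underside 106 mm above the bench, 17 to 73 degrees out of line. Any hole fits any stud; once in line it falls 12 mm by itself and lies flat on carrier_face.
- sprocket_hole (a point): Centre of one of the sprocket's four bolt holes, in its underside: 12.8 mm wide, 44 mm from the axis, on its +x, +y, -x and -y (this one +x). They go through the inner disc, which reaches out to radius 54 mm.
- sprocket_window (a point): Centre of one of four open windows between inner disc and toothed rim, half-way through the thickness, 70 mm from the axis, 45 degrees from +x towards +y (the others every 90 degrees). Each spans radius 54 to 86 mm and is about 84 mm long, room for shut fingers. Between windows are the arms, 26 mm wide, on the +x, +y, -x, -y axes; under 5 N sideways on an arm turns the sprocket.
- nut_dish: Bystander: steel dish with four nuts, 88 mm across, 24 mm tall, near the hub. Origin under its centre.
- spanner: Bystander: steel spanner 170 mm long, lying on the bench near the hub along its x axis. Origin near its middle, on the bench.
- screwdriver: Bystander: screwdriver 200 mm long lying on the bench along its x axis. Origin near its middle, on the bench.
- old_sprocket: Bystander: small dark worn front sprocket, 69 mm across, 7 mm thick, lying flat. Origin under its centre.
- spray_can: Bystander: spray can 52 mm across, 150 mm tall, standing. Origin under its centre.
- grease_tub: Bystander: grease tub with a white cap, 68 mm across, 60 mm tall. Origin under its centre.
- mug: Bystander: blue mug, 76 mm across, 85 mm tall, far side of the bench. Origin under its centre.
Mind the look-alikes: they are no part of the job. Of the things that look like the hub, the largest one is meant.

How it is judged:
By the outcome, as a careful person would: the job done as asked, in the order asked, and still so for the second after the job is handed in, with the robot touching nothing.
It also fails if it takes over 51 s, if anything falls off the work surface, if the arm or the gripper's body presses on something with over 40 N, if the wrist force passes 120 N, or if a joint passes its speed limit or range.

ROBOT

A 6-joint arm with a two-finger parallel gripper is mounted at the origin on the work surface. World frame = base frame: x ahead of the robot, y to its left, z up, the work surface at z = 0. Lengths are in mm, angles in rad, forces in N, time in s.
With the tool pointing down it reaches from about 275 to 1000 mm from the base axis. Payload 8.4 kg.
Tool frame: the origin (TCP) lies on the centre line of the jaws, within the pads' length; the fingertips stand r.tip_reach ahead of it and the grasp point (between the pads) lies 11 mm behind it (r.tip_reach is the distance from the TCP to the fingertips, in mm); z points along the fingers, y is the line along which they close (so a half turn about z gives the same grasp; the last joint's range is limited). The gripper opens to 85 mm and grips with 20 to 120 N. Pads are 22 mm wide; open, the fingers measure 114 mm over their backs; the gripper's body (76 mm by 85 mm) begins 54 mm behind the grasp point. The pads swing forward as they close: fully open they stand 13 mm farther back than shut.
Start: joints at [1.301, 0.353, 1.633, -0, 1.155, -0.002], TCP at [165.38, 602.725, 239.281] pointing down, gripper open.
Joint ranges: [-2.63, 2.63], [-0.92, 2.1], [0.06, 2.66], [-1.3, 4.44], [0, 2.69], [-3.02, 3.02]. Speed limits (rad/s): [2.22, 2.22, 2.79, 3.14, 3.14, 3.14].

INTERFACE

Orientations are given as [roll, pitch, yaw] about the fixed x, y, z axes, in that order (R = Rz(yaw) Ry(pitch) Rx(roll)).
In Python, from rig import r gives the robot as it stands.
- The arm moves only by the tool carry_out, never from a script. Its argument "targets" is a list of rows, each an object with "dp": the shift along the tool's x, y, z in mm, a list of three; "yaw": the turn about the tool's z in degrees. A call has 1 to 12 rows; each row is the pose to reach, as a shift and turn from the pose commanded when the call began, along the tool's axes at that moment; what a row does not reach only later rows make up. A row lasts 1/8 s, in which the tool goes at most 62.5 mm and 10.7 degrees, less where a joint would pass 70% of its speed; a pose out of reach is approached as far as the arm can. A call with a gripper value outside its range is refused whole. "fingers" is the opening, from -1 (shut) to 1 (fully open), so that 0 is half open, set as the call begins (left out, the last holds). The fingers move at their own pace and stop on an object; "grip_force" is the grip in N (left out, the last holds). Time passes only in rows, so rows that repeat a pose let the fingers close. It gives the time, the measured TCP pose, the force, the opening and the grip force at its end, in the units of the state.
- r.sense(): the state, without advancing time (a new reading comes with each control period).
- r.grab_frame(name): name is "side" or "top"; returns the picture (400x640x3 uint8, red, green, blue); there is no depth.
- r.get_calibration(name): a dict with "fx", "fy", "cx", "cy" (pixels), "rvec" (rotation vector, rad) and "tvec" (3), from world to camera coordinates, as OpenCV has them. Camera axes: x right, y down, z forward; pixel columns grow to the right and rows downward; lengths in mm; the calibration is good to about 2 mm. A picture is of the moment at which its call begins. get_calibration takes no time and is no camera call.
- r.sign_off(): hands the job in; it is judged then, once.
The state is a dict: "clock": time; "qpos": joint angles; "qvel": joint speeds; "joint_efforts": joint torques, N m; "eef_pos": TCP position; "tcp_rot": TCP orientation; "contact_force": force on the tool from outside, world axes, zero at the start; "wrist_torque": the same for the moment, N m; "opening": opening from 0.0 (shut) to 1.0 (fully open); "grasp_force": force on a finger pad.
Only numpy, scipy, OpenCV 4.12 (cv2) and the standard library are available. Lean on these libraries where they do the work, as an engineer would, in place of code of your own. Each camera call takes 0.05 s, during which the arm holds its last target. There are 200 camera calls.

## Working session

There is one attempt and no reset: what is moved stays moved. The work goes in short steps, Python scripts to look and compute and a tool call to move; the robot and the scene stay as the last step left them, time stands still between calls to the robot, and variables do not carry over. Pictures are saved under pics/ and viewed, at most 10 in all, crops included, and the job is handed in when it is done.

Besides the shell and the picture viewer there is one more tool, called after "Request:" in YAML: its name, and indented under it one key for each argument. carry_out: Moves the arm, as the interface text tells. Its arguments: {"type":"object","properties":{"targets":{"type":"array","items":{"type":"object","properties":{"dp":{"type":"array","items":{"type":"number"}},"yaw":{"type":"number"}}}},"fingers":{"type":"number"},"grip_force":{"type":"number"}},"required":["targets"]}

```bash
mkdir -p pics; ls
python3 - <<'E'
from rig import r
import cv2
s=r.sense(); print({k:s[k] for k in('clock','eef_pos','tcp_rot','opening','contact_force')}, r.tip_reach)
for n in('top','side'):
    cv2.imwrite(f'pics/{n}0.png',r.grab_frame(n)[:,:,::-1]); print(n,r.get_calibration(n))
E
```

```text
pics
{'clock': 0.0, 'eef_pos': array([165.26153022, 602.23471849, 238.54405954]), 'tcp_rot': array([-3.14013609e+00,  1.96732207e-05,  2.87375178e+00]), 'opening': 0.9969693911777906, 'contact_force': array([-0.52611768, -0.67653287, -0.37895084])} 8.0
top {'fx': 372.4268563589111, 'fy': 372.4268563589111, 'cx': 317.2002088449041, 'cy': 200.10615997553498, 'rvec': array([ 2.20787947, -1.99638809,  0.2120754 ]), 'tvec': array([ -44.4291344 ,  570.34419079, 1079.58971525])}
side {'fx': 508.81482541564225, 'fy': 508.81482541564225, 'cx': 316.84511255709924, 'cy': 200.1631332509051, 'rvec': array([ 0.14092357, -2.89627429,  1.1635353 ]), 'tvec': array([ 590.3339562 ,  134.14626462, 1748.08765117])}
```

View pics/top0.png

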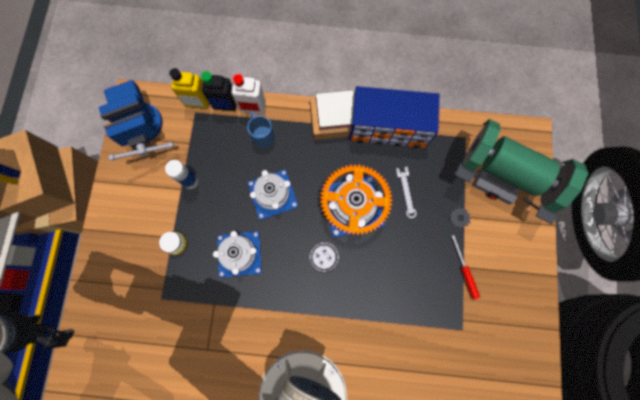

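View pics/side0.png

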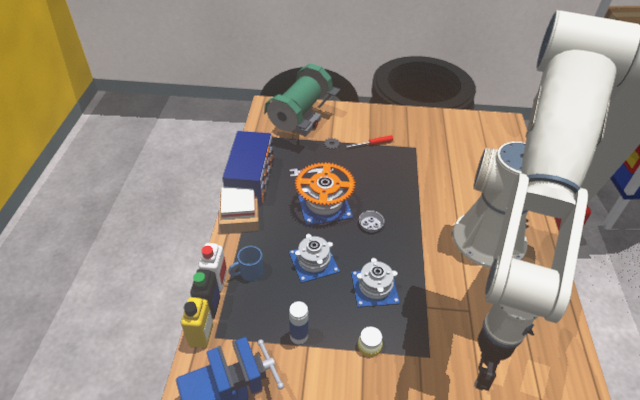

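```bash
cat > h.py <<'E'
import numpy as np, cv2
from rig import r
def cam(n):
    c=r.get_calibration(n); K=np.array([[c['fx'],0,c['cx']],[0,c['fy'],c['cy']],[0,0,1.]])
    return K,cv2.Rodrigues(c['rvec'])[0],np.array(c['tvec'],float)
def ray(n,px,z):
    K,R,t=cam(n); d=R.T@np.linalg.solve(K,[px[0],px[1],1]); o=-R.T@t
    return o+d*(z-o[2])/d[2]
def proj(n,P):
    K,R,t=cam(n); p=(K@(R@np.atleast_2d(P).T+t[:,None])).T; return p[:,:2]/p[:,2:]
def orange(im):
    h=cv2.cvtColor(im,cv2.COLOR_RGB2HSV); return cv2.inRange(h,(7,150,90),(20,255,255))
def sprocket(n,im,ztop):
    m=orange(im); k,l,st,_=cv2.connectedComponentsWithStats(m)
    i=1+np.argmax(st[1:,4]); c=max(cv2.findContours((l==i).astype(np.uint8),0,1)[0],key=cv2.contourArea)
    P=np.array([ray(n,p[0],ztop)[:2] for p in cv2.convexHull(c)],np.float32)
    (x,y),rad=cv2.minEnclosingCircle(P); e=cv2.fitEllipse(P)
    return np.array(e[0]),e[1],(x,y,rad)
def polar(n,im,c,rad,z,a):
    P=np.c_[c[0]+rad*np.cos(np.radians(a)),c[1]+rad*np.sin(np.radians(a)),np.full(len(a),z)]
    q=proj(n,P).astype(np.float32); return cv2.remap(im,q[:,0].reshape(1,-1),q[:,1].reshape(1,-1),1)[0].astype(float)
E
python3 - <<'E'
from h import *
for n in('top','side'):
    im=cv2.imread(f'pics/{n}0.png')[:,:,::-1].copy()
    e=sprocket(n,im,113 if n=='top' else 111); print(n,e); 
    c=e[0]
    a=np.arange(0,360,5)
    for rad in(68,74):
        v=polar(n,im,c,rad,112,a); print('arm',rad,' '.join(f'{int(x[0]-x[2])}' for x in v))
    v=polar(n,im,c,74,94,a); print('lug',' '.join(f'{int(x[2])}' for x in v))
    p=proj(n,[[c[0],c[1],100]])[0].astype(int)
    cv2.imwrite(f'pics/{n}c.png',cv2.resize(im[p[1]-45:p[1]+45,p[0]-50:p[0]+50,::-1],None,fx=6,fy=6,interpolation=2))
    print('crop origin',p-[50,45])
E
python3 -c "
import cv2,numpy as np
cv2.imwrite('pics/c1.png',cv2.resize(np.vstack([cv2.imread('pics/topc.png'),cv2.imread('pics/sidec.png')]),None,fx=.55,fy=.55))"
```

```text
top (array([278.00274658,  29.73666763]), (1129.0810546875, 1485.021484375), (283.9961242675781, 10.085494041442871, 732.6235961914062))
arm 68 -6 -6 -9 -6 -5 -6 -6 -4 -4 -4 -5 -6 -6 -6 -4 -4 -6 -6 -5 -3 -5 -4 -5 -5 9 77 114 121 118 112 111 110 112 110 111 111 112 110 111 110 111 110 111 113 112 113 109 80 8 -5 -6 -4 -4 -5 -5 -5 -5 -4 -6 -6 -5 -5 -7 -7 -5 -5 -6 -5 -7 -5 -5 -6
arm 74 -3 -4 -6 -5 -6 -6 -4 -6 -4 -3 -6 -6 -7 -4 -5 -2 -4 -5 -5 -6 -5 -6 -7 -3 43 111 123 121 114 111 111 110 113 111 113 110 112 109 112 112 111 110 111 111 113 111 111 107 43 -4 -6 -3 -5 -3 -6 -5 -5 -5 -7 -8 -6 -4 -6 -5 -6 -6 -6 -5 -5 -3 -5 -4
lug 88 88 90 89 90 88 88 87 89 88 89 92 90 90 89 88 91 91 90 90 91 92 91 95 92 84 84 84 81 75 75 77 78 80 79 76 77 78 77 78 75 77 76 78 78 77 76 80 95 99 99 98 99 96 98 97 97 97 96 95 95 93 95 95 95 94 91 91 91 91 90 89
crop origin [250 253]
side (array([ 576.62121582, -104.40930176]), (206.45594787597656, 209.91346740722656), (577.8062133789062, -103.87235260009766, 105.69393920898438))
arm 68 191 191 180 63 20 1 -2 -6 -5 -4 -2 -1 -1 -1 3 9 167 190 191 192 132 6 1 0 2 -1 -3 -4 -5 -6 -3 -3 26 72 185 192 194 193 135 17 7 7 9 8 8 8 9 7 8 8 1 -3 138 193 193 192 121 2 -7 -7 -7 -8 -10 -6 0 7 5 5 5 28 141 190
arm 74 190 189 170 44 10 0 -5 -3 -6 -5 -4 -6 -5 -6 -3 -3 139 191 191 191 85 -2 -5 -5 -5 -5 -5 -3 -3 -2 -1 2 16 71 164 194 193 194 124 7 9 8 8 9 9 9 9 8 11 17 3 9 136 194 193 193 129 0 -7 -3 -4 -5 -8 -9 -8 -1 6 4 4 19 129 189
lug 54 74 108 211 242 232 127 102 89 78 70 71 59 61 59 55 53 56 52 52 52 67 88 79 55 59 62 67 79 78 89 109 93 76 70 63 46 47 50 51 51 67 73 76 75 75 74 75 74 70 70 74 79 50 51 51 81 175 222 174 82 73 75 78 77 77 76 66 53 52 54 51
crop origin [274 139]
```

View pics/topc.png

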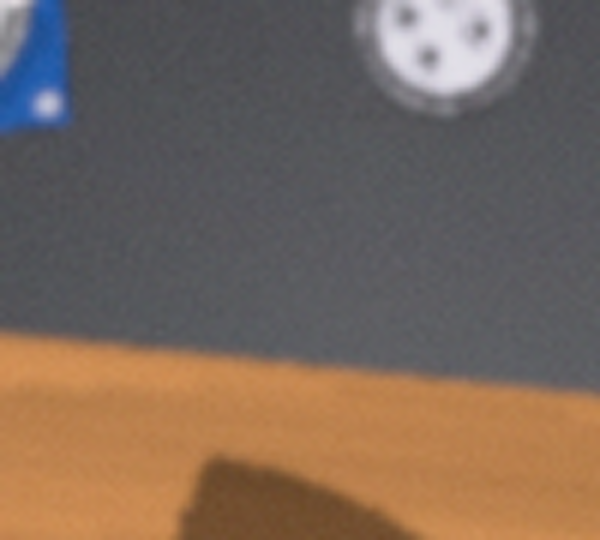

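```bash
sed -i 's/(7,150,90)/(5,215,120)/' h.py
python3 - <<'E'
from h import *
n='top'; im=cv2.imread(f'pics/{n}0.png')[:,:,::-1].copy()
e=sprocket(n,im,113); print(n,e,sprocket('side',cv2.imread('pics/side0.png')[:,:,::-1].copy(),113)); c=e[0]
a=np.arange(0,360.,1); z4=np.exp(4j*np.radians(a))
for rad in(64,70,76):
    v=polar(n,im,c,rad,113,a); w=(v[:,0]-v[:,2]>90).astype(float)
    ed=np.flatnonzero(np.diff(np.r_[w[-1],w])); print('arm edges',rad,ed,'yaw mod90',np.degrees(np.angle((w*z4).sum()))/4)
for rad in(70,76):
    v=polar(n,im,c,rad,94,a[::4]); print('lug',rad,' '.join(f'{int(x[2])}' for x in v))
p=proj(n,[[c[0],c[1],100]])[0].astype(int)
cv2.imwrite('pics/topc2.png',cv2.resize(im[p[1]-45:p[1]+45,p[0]-50:p[0]+50,::-1],None,fx=6,fy=6,interpolation=2))
print('crop origin',p-[50,45], 'px of +x arm,+y arm',proj(n,[[c[0]+70,c[1],113],[c[0],c[1]+70,113]]))
E
```

```text
Traceback (most recent call last):
  File "h.py", line 15, in sprocket
    i=1+np.argmax(st[1:,4]); c=max(cv2.findContours((l==i).astype(np.uint8),0,1)[0],key=cv2.contourArea)
        ~~~~~~~~~^^^^^^^^^^
ValueError: attempt to get argmax of an empty sequence
```

View pics/sidec.png

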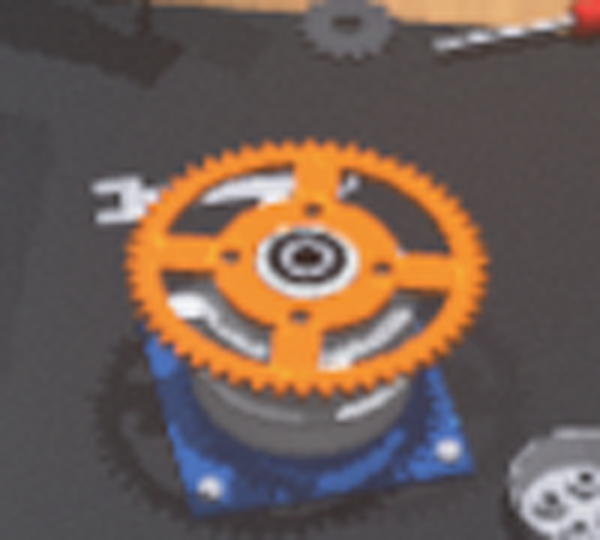

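```bash
sed -i 's/^    h=cv2.*/    return ((im[:,:,0].astype(int)-im[:,:,2]>140)*255).astype(np.uint8)/' h.py
cat > m.py <<'E'
from h import *
n='top'; im=cv2.imread(f'pics/{n}0.png')[:,:,::-1].copy()
e=sprocket(n,im,113); print(n,e,sprocket('side',cv2.imread('pics/side0.png')[:,:,::-1].copy(),113)); c=e[0]
a=np.arange(0,360.,1); z4=np.exp(4j*np.radians(a))
for rad in(64,70,76):
    v=polar(n,im,c,rad,113,a); w=(v[:,0]-v[:,2]>90).astype(float)
    ed=np.flatnonzero(np.diff(np.r_[w[-1],w])); print('arm edges',rad,ed,'yaw mod90',np.degrees(np.angle((w*z4).sum()))/4)
for rad in(70,76):
    v=polar(n,im,c,rad,94,a[::4]); print('lug',rad,' '.join(f'{int(x[2])}' for x in v))
p=proj(n,[[c[0],c[1],100]])[0].astype(int)
cv2.imwrite('pics/topc2.png',cv2.resize(im[p[1]-45:p[1]+45,p[0]-50:p[0]+50,::-1],None,fx=6,fy=6,interpolation=2))
print('crop origin',p-[50,45], 'px of +x arm,+y arm',proj(n,[[c[0]+70,c[1],113],[c[0],c[1]+70,113]]))
E
python3 m.py
```

```text
top (array([577.5491333, -99.8720932]), (202.49110412597656, 203.90797424316406), (576.9334106445312, -99.69464874267578, 102.8177719116211)) (array([ 576.60601807, -101.46188354]), (201.1909637451172, 205.7554168701172), (575.828125, -101.30799865722656, 103.06070709228516))
arm edges 64 [ 13  78 103 168 192 257 281 348] yaw mod90 -0.49225782386966627
arm edges 70 [ 12  79 102 168 191 258 280 348] yaw mod90 -0.7414924059326704
arm edges 76 [ 12  81 102 169 190 258 280 348] yaw mod90 -0.509648464624357
lug 70 0 0 62 166 228 240 229 159 75 58 76 110 140 142 139 133 125 117 100 62 0 0 0 0 55 165 222 238 241 220 155 133 139 135 136 135 131 139 141 139 125 93 65 8 0 0 0 45 168 234 241 235 195 156 144 139 133 129 128 119 114 111 105 103 93 69 13 0 0 0 42 174 235 236 191 103 75 83 94 105 116 118 122 135 142 150 141 89 8 0
lug 76 0 0 54 166 224 227 191 102 53 57 63 75 96 118 152 164 163 158 150 118 14 0 0 0 27 120 199 232 227 181 115 117 125 126 126 129 133 143 151 146 129 93 73 21 0 0 0 54 184 235 237 210 138 109 101 94 102 98 104 106 109 132 133 131 91 73 11 0 0 0 55 188 232 214 150 78 57 56 63 75 89 104 113 120 109 98 83 47 0 0
crop origin [305 154] px of +x arm,+y arm [[357.70235818 175.28071572]
 [331.97958728 195.91033954]]
```

View pics/topc2.png

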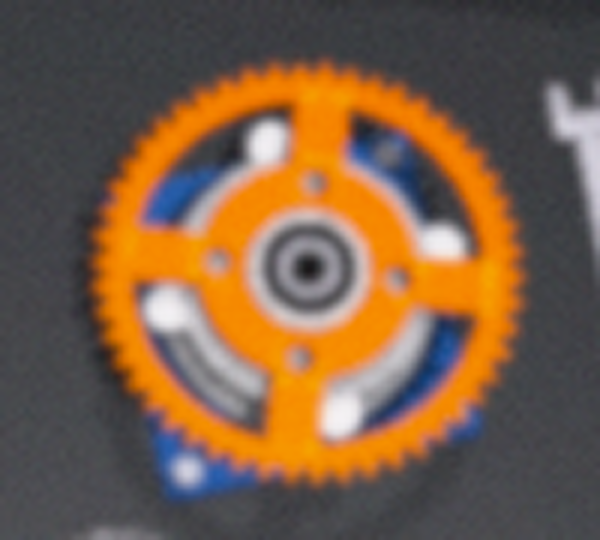

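The picture shows the sprocket at crop (310,265). Its arms lie about along world ±x and ±y (yaw −0.6°). The bright lugs sit just counter-clockwise of each arm, at about 18.7° world. So I turn the sprocket about +19° counter-clockwise around (577, −100.7). Next I go over the near-right window with the fingers shut.

Request:
carry_out:
  targets:
    - {"dp": [-46, -53, 0], "yaw": 10}
    - {"dp": [-92, -105, 0], "yaw": 20}
    - {"dp": [-138, -158, 0], "yaw": 30}
    - {"dp": [-184, -211, 0], "yaw": 40}
    - {"dp": [-230, -263, 0], "yaw": 50}
    - {"dp": [-276, -316, 0], "yaw": 60}
    - {"dp": [-322, -369, 0], "yaw": 70}
    - {"dp": [-368, -421, 0], "yaw": 80}
    - {"dp": [-414, -474, 0], "yaw": 90}
    - {"dp": [-460, -527, 0], "yaw": 100}
    - {"dp": [-506, -579, 0], "yaw": 110}
    - {"dp": [-552, -632, 0], "yaw": 116.6}
  fingers: -1

```text
clock: 1.6
eef_pos: [492.2, -74.7, 239.3]
tcp_rot: [3.142, -0.0, 0.834]
contact_force: [1.7, 0.8, -0.5]
opening: -0.003
grasp_force: 0.0
```

Request:
carry_out:
  targets:
    - {"dp": [0, 0, 0], "yaw": 0}
    - {"dp": [0, 0, 0], "yaw": 0}

```text
clock: 1.85
eef_pos: [491.1, -72.6, 238.8]
tcp_rot: [-3.14, 0.001, 0.838]
contact_force: [0.4, 0.6, -0.2]
opening: 0.003
grasp_force: 0.0
```

```bash
python3 -c "
from h import *
s=r.sense();print(s['eef_pos'],s['tcp_rot'],np.degrees(s['tcp_rot'][2]),r.tip_reach)
p=s['eef_pos'];y=s['tcp_rot'][2]
th=np.radians(228);T=np.array([577+70*np.cos(th),-100.7+70*np.sin(th)]);d=T-p[:2]
print(T,d@[np.cos(y),np.sin(y)],d@[np.sin(y),-np.cos(y)],'yaw',np.degrees(y)-48)"
```

```text
[491.10533888 -72.56596871 238.76068704] [-3.14020426e+00  5.54913585e-04  8.38190650e-01] 48.024786672314676 8.0
[ 530.16085755 -152.72013778] -33.46866835344583 82.64304325492718 yaw 0.024786672314675684
```

Request:
carry_out:
  targets:
    - {"dp": [-17, 41, 0], "yaw": 0}
    - {"dp": [-33.5, 82.6, 0], "yaw": 0}
    - {"dp": [-33.5, 82.6, 0], "yaw": 0}
    - {"dp": [-33.5, 82.6, 40], "yaw": 0}
    - {"dp": [-33.5, 82.6, 80], "yaw": 0}
    - {"dp": [-33.5, 82.6, 100], "yaw": 0}
    - {"dp": [-33.5, 82.6, 100], "yaw": 0}

```text
clock: 2.72
eef_pos: [529.0, -150.5, 138.0]
tcp_rot: [-3.138, 0.001, 0.841]
contact_force: [-0.6, -0.7, -0.5]
opening: -0.002
grasp_force: 0.0
```

```bash
python3 -c "
from h import *
s=r.sense();print(s['eef_pos'],np.degrees(s['tcp_rot']))
a=r.grab_frame('side')[:,:,::-1];b=r.grab_frame('top')[:,:,::-1]
f=lambda i,p:cv2.resize(i[p[1]-50:p[1]+50,p[0]-65:p[0]+65],None,fx=6,fy=6,interpolation=2)[:,:]
cv2.imwrite('pics/ab.png',cv2.resize(np.hstack([f(a,(325,184)),f(b,(355,199))]),(800,308)))"
```

```text
[ 529.01061041 -150.47789928  137.97596024] [-1.79786236e+02  8.57989042e-02  4.81725656e+01]
```

View pics/ab.png

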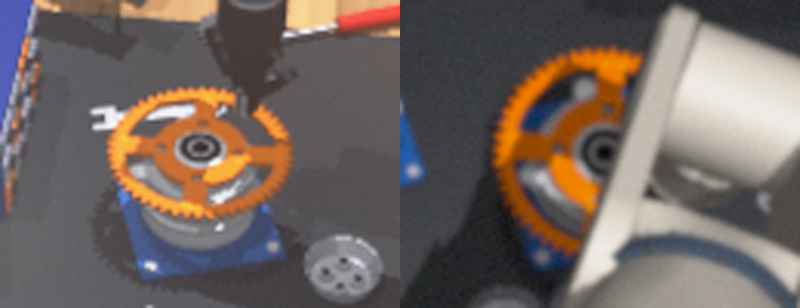

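The side crop shows the shut fingertips at crop (250,112), above the upper-right window and clear of the arms. Next I go down to tip height 104 mm.

Request:
carry_out:
  targets:
    - {"dp": [0, 0, 10], "yaw": 0}
    - {"dp": [0, 0, 18], "yaw": 0}
    - {"dp": [0, 0, 26], "yaw": 0}
    - {"dp": [0, 0, 26], "yaw": 0}

```text
clock: 3.32
eef_pos: [530.2, -152.6, 112.5]
tcp_rot: [-3.14, 0.001, 0.839]
contact_force: [-0.4, -0.2, -0.1]
opening: -0.002
grasp_force: 0.0
```

Request:
carry_out:
  targets:
    - {"dp": [0.1, 3.7, 0], "yaw": -3}
    - {"dp": [0.4, 7.3, 0], "yaw": -6}
    - {"dp": [0.9, 11.0, 0], "yaw": -9}
    - {"dp": [1.5, 14.6, 0], "yaw": -12}
    - {"dp": [2.1, 16.9, 0], "yaw": -14}
    - {"dp": [2.4, 18.1, 0], "yaw": -15}
    - {"dp": [2.7, 19.3, 0], "yaw": -16}
    - {"dp": [3.1, 20.5, 0], "yaw": -17}
    - {"dp": [3.4, 21.6, 0], "yaw": -18}
    - {"dp": [3.8, 22.8, 0], "yaw": -19}
    - {"dp": [4.2, 23.9, 0], "yaw": -20}
    - {"dp": [4.6, 25.1, 0], "yaw": -21}

```text
clock: 4.82
eef_pos: [552.3, -166.0, 113.2]
tcp_rot: [-3.141, 0.0, 1.206]
contact_force: [-0.8, -0.1, -0.4]
opening: -0.003
grasp_force: 0.6
```

```bash
cat > look.py <<'E'
import sys
from h import *
n='side';s=r.sense();print(s['clock'],s['eef_pos'].round(1),s['contact_force'].round(1))
im=r.grab_frame(n); cv2.imwrite(f'pics/{sys.argv[1]}.png',cv2.resize(im[130:240,255:395,::-1],None,fx=4,fy=4,interpolation=2))
c=np.array([576.6,-101.5]);a=np.arange(0,360.)
for z in(113,101,89):
    for rad in(66,76):
        v=polar(n,im,c,rad,z,a); w=(v[:,0]-v[:,2]>80).astype(float); print(z,rad,np.flatnonzero(np.diff(np.r_[w[-1],w])))
m=orange(im); k,l,st,_=cv2.connectedComponentsWithStats(m);print(st[1+np.argmax(st[1:,4])])
E
python3 look.py s1
```

```text
4.825 [ 552.3 -166.   113.2] [-0.8 -0.1 -0.4]
113 66 [ 14  79 102 168 194 262 282 349]
113 76 [ 13  80 100 170 192 265 281 351]
101 66 [  3  77 101 179 206 243 310 337]
101 76 [  3  44 139 179 202 263 281 341]
89 66 [ 47 134 189 353]
89 76 [ 21 166 188 212 244 306 331 354]
[    0     0    76   209 10321]
```

Request:
carry_out:
  targets:
    - {"dp": [0, 1.2, 0], "yaw": -1}
    - {"dp": [0, 2.4, 0], "yaw": -2}
    - {"dp": [0.1, 3.7, 0], "yaw": -3}
    - {"dp": [0.2, 4.9, 0], "yaw": -4}
    - {"dp": [0.3, 6.1, 0], "yaw": -5}
    - {"dp": [0.4, 7.3, 0], "yaw": -6}
    - {"dp": [0.5, 8.5, 0], "yaw": -7}
    - {"dp": [0.7, 9.7, 0], "yaw": -8}
    - {"dp": [0.9, 11.0, 0], "yaw": -9}
    - {"dp": [1.1, 12.2, 0], "yaw": -10}

```text
clock: 6.12
eef_pos: [564.4, -169.4, 113.3]
tcp_rot: [-3.142, 0.0, 1.381]
contact_force: [-1.8, 0.4, -0.3]
opening: -0.002
grasp_force: 0.8
```

```bash
python3 look.py s2
```

```text
6.125 [ 564.4 -169.4  113.3] [-1.8  0.4 -0.3]
113 66 [ 25  89 112 178 204 272 293 359]
113 76 [  1  22  91 110 179 202 274 292]
101 66 [ 14  91 113 189 215 250 302 348]
101 76 [ 13  45 137 189 212 272 290 351]
89 66 [  3  50 133 199 277 283 332 333]
89 76 [  4  22 166 198 222 246 306 341]
[    0     0    76   209 10317]
```

View pics/s2.png

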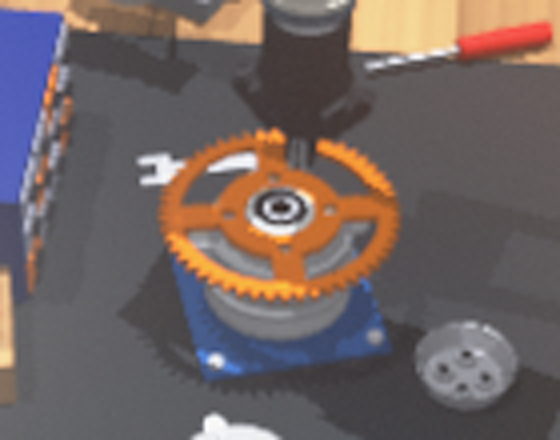

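The sprocket is now at about +11°, turned by the finger at crop (300,150) with no sign of jamming. I keep going slowly through the alignment.

Request:
carry_out:
  targets:
    - {"dp": [0, 0.9, 0], "yaw": -0.75}
    - {"dp": [0, 1.8, 0], "yaw": -1.5}
    - {"dp": [0.1, 2.7, 0], "yaw": -2.25}
    - {"dp": [0.1, 3.7, 0], "yaw": -3}
    - {"dp": [0.2, 4.6, 0], "yaw": -3.75}
    - {"dp": [0.2, 5.5, 0], "yaw": -4.5}
    - {"dp": [0.3, 6.4, 0], "yaw": -5.25}
    - {"dp": [0.4, 7.3, 0], "yaw": -6}
    - {"dp": [0.5, 8.2, 0], "yaw": -6.75}
    - {"dp": [0.6, 9.1, 0], "yaw": -7.5}

```text
clock: 7.42
eef_pos: [573.5, -170.5, 113.3]
tcp_rot: [3.142, -0.0, 1.512]
contact_force: [0.0, -0.5, -0.2]
opening: 0.002
grasp_force: 0.0
```

```bash
python3 look.py s3
```

```text
7.425 [ 573.5 -170.5  113.3] [ 0.  -0.5 -0.2]
113 66 [ 17  42  68 121 173 198 280 302]
113 76 [ 17  38  96 115 177 199 213 259 279 331]
101 66 [  6  31  97 119 184 210 277 300]
101 76 [  8  29  98 118 186 207 279 298]
89 66 [ 21  98 122 195 222 249 300 355]
89 76 [ 20  43 129 130 131 132 133 195 217 276 296 358]
[    0     0    76   209 10315]
```

There is no side force left, and the arm edges fit the z=101 plane at 18.5°+90°k, so the sprocket has dropped over the studs. Next I rise, open to about 72 mm, and centre over the boss. The finger line goes at 45° to the studs.

Request:
carry_out:
  targets:
    - {"dp": [0, -2, 5], "yaw": 0}
    - {"dp": [0, -2, -30], "yaw": 0}
    - {"dp": [0, -2, -70], "yaw": 0}
    - {"dp": [35, 0, -70], "yaw": 9}
    - {"dp": [70, 0, -70], "yaw": 18}
    - {"dp": [70, 0, -70], "yaw": 23}
    - {"dp": [70, 0, -70], "yaw": 23}
    - {"dp": [70, 0, -70], "yaw": 23}

```text
clock: 8.48
eef_pos: [577.4, -100.9, 183.1]
tcp_rot: [-3.141, 0.0, 1.111]
contact_force: [-0.6, 0.2, 0.0]
opening: 0.001
grasp_force: 0.0
```

Request:
carry_out:
  targets:
    - {"dp": [0, 0, 10], "yaw": 0}
    - {"dp": [0, 0, 20], "yaw": 0}
    - {"dp": [0, 0, 20], "yaw": 0}
    - {"dp": [0, 0, 20], "yaw": 0}
    - {"dp": [0, 0, 20], "yaw": 0}
    - {"dp": [0, 0, 20], "yaw": 0}
  fingers: 0.7

```text
clock: 9.22
eef_pos: [577.7, -100.6, 163.6]
tcp_rot: [3.141, -0.0, 1.109]
contact_force: [-0.3, -0.3, -0.2]
opening: 0.852
grasp_force: 0.0
```

```bash
python3 look.py s4; python3 -c "
from rig import r;print(r.tip_reach,r.sense()['opening'])"
```

```text
9.225 [ 577.7 -100.6  163.6] [-0.3 -0.3 -0.2]
113 66 [ 17  42  68 121 173 202 278 303]
113 76 [ 17  38  95 115 176 203 209 235 251 338]
101 66 [  6  31  96 119 183 212 274 301]
101 76 [  8  29  98 118 185 211 277 299]
89 66 [ 21  98 122 194 223 247 283 284 301 355]
89 76 [ 20  54 131 132 133 194 219 274 297 358]
[    0     0    76   209 10326]
8.0 0.8493025009039955
```

View pics/s4.png

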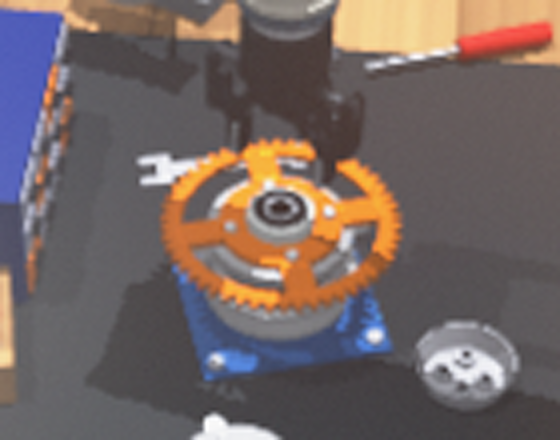

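The studs show in the holes at crop (268,183), (330,212), (291,255) and (230,227), and the boss stands up through the bore: the sprocket lies flat on the carrier. The fingers are spread along the 45° line, so I go down.

Request:
carry_out:
  targets:
    - {"dp": [0, 0, 15], "yaw": 0}
    - {"dp": [0, 0, 30], "yaw": 0}
    - {"dp": [0, 0, 42], "yaw": 0}
    - {"dp": [0, 0, 48], "yaw": 0}
    - {"dp": [0, 0, 52], "yaw": 0}
    - {"dp": [0, 0, 54], "yaw": 0}
    - {"dp": [0, 0, 56], "yaw": 0}
    - {"dp": [0, 0, 58], "yaw": 0}
    - {"dp": [0, 0, 60], "yaw": 0}

```text
clock: 10.4
eef_pos: [577.7, -100.6, 103.4]
tcp_rot: [3.141, -0.0, 1.109]
contact_force: [0.1, 0.6, 0.7]
opening: 0.85
grasp_force: 0.0
```

Request:
carry_out:
  targets:
    - {"dp": [0, 0, 1.5], "yaw": 0}
    - {"dp": [0, 0, 3], "yaw": 0}
    - {"dp": [0, 0, 4.5], "yaw": 0}
    - {"dp": [0, 0, 6], "yaw": 0}
    - {"dp": [0, 0, 7.5], "yaw": 0}
    - {"dp": [0, 0, 9], "yaw": 0}

```text
clock: 11.15
eef_pos: [577.6, -100.7, 95.2]
tcp_rot: [3.141, -0.0, 1.109]
contact_force: [-3.1, 0.7, 10.7]
opening: 0.851
grasp_force: 5.3
```

Request:
carry_out:
  targets:
    - {"dp": [0, 0, 1.5], "yaw": 0}
    - {"dp": [0, 0, 3], "yaw": 0}
    - {"dp": [0, 0, 4.5], "yaw": 0}
    - {"dp": [0, 0, 6], "yaw": 0}
    - {"dp": [0, 0, 7], "yaw": 0}
    - {"dp": [0, 0, 8], "yaw": 0}

```text
clock: 11.9
eef_pos: [577.7, -100.7, 88.4]
tcp_rot: [3.141, -0.0, 1.109]
contact_force: [-9.9, 0.9, 31.8]
opening: 0.85
grasp_force: 16.0
```

Request:
carry_out:
  targets:
    - {"dp": [0, 0, 0], "yaw": 0}
    - {"dp": [0, 0, 0.4], "yaw": 0}
    - {"dp": [0, 0, 0.4], "yaw": 0}

```text
clock: 12.28
eef_pos: [577.7, -100.7, 88.4]
tcp_rot: [3.141, -0.0, 1.109]
contact_force: [-9.4, 0.4, 27.8]
opening: 0.851
grasp_force: 14.0
```

```bash
python3 look.py s5
```

```text
12.275 [ 577.7 -100.7   88.4] [-9.4  0.4 27.8]
113 66 [ 26  98 108 140 162 191]
113 76 [ 25  47  72 117 167 215 303 309 325 357]
101 66 [ 16  41  70 120 174 198 292 301]
101 76 [ 16  37  95 115 176 203 319 336]
89 66 [  6  30  96 119 184 205 280 301]
89 76 [  7  29  98 118 186 210 289 298]
[    0     0    76   209 10317]
```

View pics/s5.png

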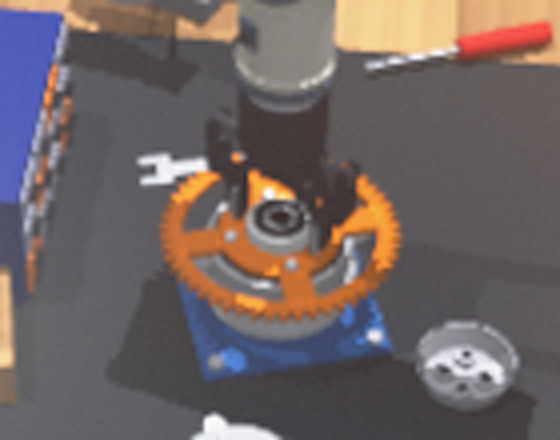

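The sprocket has sunk: its arm edges now fit the z=89 plane at the same angles as they fitted z=101 before. The force is about 30 N with no further travel, so the carrier is at its hard stop. I retreat straight up.

Request:
carry_out:
  targets:
    - {"dp": [0, 0, -2], "yaw": 0}
    - {"dp": [0, 0, -6], "yaw": 0}
    - {"dp": [0, 0, -20], "yaw": 0}
    - {"dp": [0, 0, -50], "yaw": 0}
    - {"dp": [0, 0, -90], "yaw": 0}
    - {"dp": [0, 0, -130], "yaw": 0}
    - {"dp": [0, 0, -150], "yaw": 0}
    - {"dp": [0, 0, -150], "yaw": 0}
    - {"dp": [0, 0, -150], "yaw": 0}

```text
clock: 13.45
eef_pos: [577.0, -100.5, 235.2]
tcp_rot: [-3.141, 0.0, 1.109]
contact_force: [0.4, -0.2, 0.0]
opening: 0.851
grasp_force: 0.0
```

```bash
python3 look.py s6
```

```text
13.45 [ 577.  -100.5  235.2] [ 0.4 -0.2  0. ]
113 66 [ 26  98 108 146 162 192 215 331]
113 76 [ 25  48  71 119 167 252 256 265 266 271 275 301 302 357]
101 66 [ 16  41  69 121 174 202 275 304]
101 76 [ 16  38  96 115 176 203 211 337]
89 66 [  5  31  96 119 184 213 274 301]
89 76 [  7  29  97 118 185 210 275 299]
[    0     0    76   209 10344]
```

View pics/s6.png

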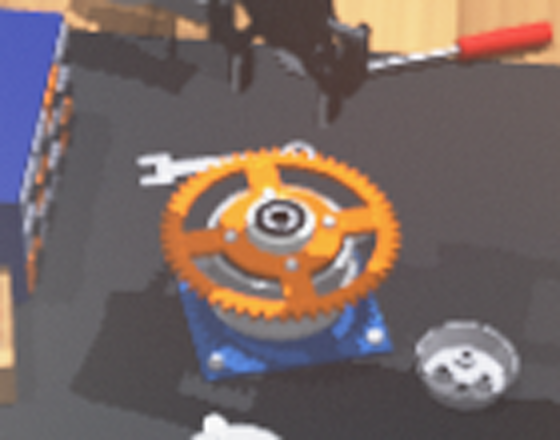

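The sprocket lies flat with all four studs through its holes, centred at crop (280,217). Its edges match the z=89 plane, so it is home. The gripper is clear and the spanner and dish have not moved, so I hand in.

```bash
python3 -c "
from rig import r;print(r.sign_off())"
```

```text
the job is handed in; nothing more can be done
None
```

The sprocket was turned about 19° until it dropped over the four studs, then pressed until the carrier hit its hard stop; I let go and handed the job in at about 13.5 s, with nothing else seen to have moved.

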